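Pull the bench supply on

TASK

Switch on the unit with the red lens: hook its knob from behind the metal disc, draw it straight out until it snaps over, then let go so that it stays out by itself. The knob slides loosely on its shaft for a while before it bites; do not touch the fragile red lens or strain the knob hard against its stop. Leave the unit with the blue lens off and the other things on the bench where they are.

Things in the scene. Friction and masses are not known exactly. Their poses are not given: they have to be found in the camera images.
- red_unit: Unit to switch on: fixed grey box with a black front, 80 deep, 120 wide, 140 mm high, on a foot plate. Origin: centre of its underside on the bench; x from front to back, z up. Front face at x = -40 mm. The knob's axis is level, at y = 0, 105 mm above the bench; it is pulled along -x. A bezel nut (36 mm diameter) stands 6 mm off the face.
- red_cap_rear (a point): Centre, on the knob's axis, of the rear face of the red disc (towards the box); axes as the red unit's. 46 to 73 mm off the front face at the start, depending on the slack already taken up; 60 to 89 mm off when on.
- red_plunger (a joint): Travel of the red shaft, m: 0 off, 0.0145 on (stays, at its hard stop; a green band shows). A spring holds it: the pull peaks at about 9 N near 0.005; past 0.011 it snaps over and springs out to 0.0145; let go sooner, it goes back. The disc slides on the shaft with 28 mm slack (1 N friction), 0 to 27 mm of it taken up at the start, so the disc travels 12 to 39 mm before the snap.
- blue_unit: A second unit of the same make and size with a blue lens, which must stay off; same frame.
- blue_cap_rear (a point): Centre of the rear face of the blue knob's disc, as for the red one.
- blue_plunger (a joint): Travel of the blue switch's shaft in m: 0 off, 0.0145 on.
- red_lens: Red domed lens, 50 mm diameter, 15 mm deep, on the front of the red disc; fragile, not to be touched. Origin at the centre of its flat rear, 5 mm in front of the disc's rear face.
- red_cap: The red knob: aluminium disc, 60 mm diameter, 5 mm thick, with a hub (16 mm diameter, reaching 20 mm back) on a 12 mm shaft; red lens on its front. Between nut and disc there is only hub and shaft (40 mm of room or more), so fingers fit down beside them from above, behind the disc. Same origin as red_cap_rear.
- tape_measure: Bystander: red and black tape measure, 74 x 88 x 40 mm.
- washer_tin: Bystander: round open tin of screws, 64 mm diameter, 28 mm high.
- tape_roll: Bystander: roll of blue tape lying flat, 66 mm diameter, 19 mm high.
- screwdriver_red: Bystander: red and black screwdriver, 197 mm long.
- pliers: Bystander: red-handled pliers, 156 mm long.
- mixing_cup: Bystander: white cup, 64 mm diameter, 62 mm high.
- carpenter_pencil: Bystander: red carpenter's pencil, 160 mm long.

How it is judged:
At the end, for the whole second after the job is handed in: The red switch's shaft stays out at more than 12.5 mm by itself, at rest and with nothing touching the knob; the blue one's is in (under 4 mm) (value of joint red_plunger above 0.0125 m and velocity of joint red_plunger between -0.01 and 0.01 m/s and contact force between anything else and red_cap below 0.3 N and value of joint blue_plunger below 0.004 m).
It fails at once if the red lens is touched (contact force between anything else and red_lens above 0.5 N).
It fails at once if the red knob is strained with more than 30 N (contact force between anything else and red_cap above 30 N).
It fails at once if the blue knob is pulled more than 5 mm (value of joint blue_plunger above 0.005 m).
It fails at once if a bystander is moved more than 25 mm (distance of any of tape_measure, washer_tin, tape_roll, screwdriver_red, pliers, mixing_cup, carpenter_pencil from where it was at the start of the episode above 0.025 m).
It also fails if it takes over 29 s, if anything falls off the work surface, if the arm or the gripper's body presses on something with over 40 N, if the wrist force passes 120 N, or if a joint passes its speed limit or range.

ROBOT

A 6-joint arm with a two-finger parallel gripper is mounted at the origin on a cart in front of the work surface, level with it; the furniture and walls round the work are solid. World frame = base frame: x ahead of the robot, y to its left, z up, the work surface at z = 0. Lengths are in m, angles in rad, forces in N, time in s.
With the tool pointing down it reaches from about 0.25 to 0.8 m from the base axis. Payload 3.9 kg.
Tool frame: the origin (TCP) lies midway between the tips of the shut fingers; the grasp point (between the pads) lies 19 mm behind it (grip_depth is the z of the grasp point in the tool frame, in m); z points along the fingers, y is the line along which they close (so a half turn about z gives the same grasp; the last joint's range is limited). The gripper opens to 85 mm and grips with 20 to 120 N. Pads are 22 mm wide; open, the fingers measure 114 mm over their backs; the gripper's body (76 mm by 85 mm) begins 54 mm behind the grasp point. The pads swing forward as they close: fully open they stand 13 mm farther back than shut.
Start: joints at [-1.277, 0.26, -0.138, 1.173, 0, 1.571], TCP at [0.152, -0.502, 0.231] pointing down, gripper open.
Joint ranges: [-2.78, 2.78], [-0.83, 1.72], [-1.28, 1.37], [-1.9, 2.12], [-1.57, 1.48], [-3.14, 3.14]. Speed limits (rad/s): [2.57, 2.57, 3.14, 3.14, 3.14, 3.14].

INTERFACE

Orientations are given as [roll, pitch, yaw] about the fixed x, y, z axes, in that order (R = Rz(yaw) Ry(pitch) Rx(roll)).
In Python, from cell import * gives the robot as it stands. The module is installed in compiled form; this text tells all that it offers.
- The arm moves only by the tool play_rows, never from a script. Its argument "series" is a list of rows, each a list of 4 numbers: the shift along the world's x, y, z as a fraction of full scale, then the turn about the world's z as a fraction of full scale. In form: [[tx, ty, tz, roll], ...]. A call has 1 to 5 rows; each row is the pose to reach, as a shift and turn from the pose commanded when the call began, turning the shorter way round; what a row does not reach only later rows make up. Full scale, the value 1, is 60 cm for a shift and 360 degrees for a turn. A row lasts 1/8 s, in which the tool goes at most 62.5 mm and 10.7 degrees, less where a joint would pass 70% of its speed; a pose out of reach is approached as far as the arm can. A call with a number of a shift or a turn outside -1 to 1 is refused whole. A call with a gripper value outside its range is refused whole. "fingers" is the opening, from -1 (shut) to 1 (fully open), set as the call begins (left out, the last holds). The fingers move at their own pace and stop on an object; "squeeze" is the grip in N (left out, the last holds). Time passes only in rows, so rows that repeat a pose let the fingers close. It gives the time, the measured TCP pose, the force, the opening and the grip force at its end, in the units of the state.
- sense(): the state, without advancing time (a new reading comes with each control period).
- get_image(name): name is "scene" or "top" or "wrist"; returns the picture (384x512x3 uint8, red, green, blue); there is no depth.
- get_calibration(name): a dict with "K" (3x3 intrinsics, pixels), "camera_from_world" (4x4, takes a point from world to camera coordinates). Camera axes: x right, y up, looking along -z (the intrinsics and any distortion apply to the point x, -y, -z); pixel columns grow to the right and rows downward; lengths in m; the calibration is good to about 2 mm. A picture is of the moment at which its call begins: read the wrist's pose just before it. get_calibration takes no time and is no camera call; for the wrist camera it gives the pose at the moment of the call.
- close_job(): hands the job in; it is judged then, once.
The state is a dict: "clock": time; "joints": joint angles; "qd": joint speeds; "joint_torque": joint torques, N m; "ee_pos": TCP position; "orientation": TCP orientation; "wrist_force": force on the tool from outside, world axes, zero at the start; "moment": the same for the moment, N m; "grip_width": finger opening in m; "gripper_force": force on a finger pad.
Only numpy, scipy, OpenCV 4.12 (cv2) and the standard library are available. Lean on these libraries where they do the work, as an engineer would, in place of code of your own. Each camera call takes 0.05 s, during which the arm holds its last target. There are 200 camera calls.

## Working session

There is one attempt and no reset: what is moved stays moved. The work goes in short steps, Python scripts to look and compute and a tool call to move; the robot and the scene stay as the last step left them, time stands still between calls to the robot, and variables do not carry over. Pictures are saved under pics/ and viewed, at most 10 in all, crops included, and the job is handed in when it is done.

Besides the shell and the picture viewer there is one more tool, called after ">>>" as name(argument=value, ...), one argument or row to a line, values as JSON. play_rows: Moves the arm, as the interface text tells. Its arguments: {"type":"object","properties":{"series":{"type":"array","items":{"type":"array","items":{"type":"number","minimum":-1,"maximum":1}}},"fingers":{"type":"number"},"squeeze":{"type":"number"}},"required":["series"]}

```bash
mkdir -p pics; python3 - <<'E'
from cell import *
import cv2
for n in ("scene","top"):
    cv2.imwrite(f"pics/{n}0.png",get_image(n)[:,:,::-1])
    c=get_calibration(n); print(n,c)
s=sense();print(s["clock"],s["ee_pos"],s["orientation"],s["grip_width"],s["wrist_force"])
E
```

```text
scene {'K': array([[392.76802938,   0.        , 251.57328546],
       [  0.        , 392.76802938, 192.86154814],
       [  0.        ,   0.        ,   1.        ]]), 'camera_from_world': array([[ 0.49235619, -0.8703123 ,  0.01191111, -0.30199264],
       [ 0.35043498,  0.21073879,  0.91257026, -0.26898733],
       [-0.79673126, -0.44513555,  0.40874643, -0.87494877],
       [ 0.        ,  0.        ,  0.        ,  1.        ]])}
top {'K': array([[433.14261267,   0.        , 250.54909594],
       [  0.        , 433.14261267, 186.83616706],
       [  0.        ,   0.        ,   1.        ]]), 'camera_from_world': array([[ 0.01202776, -0.99990146, -0.0072387 , -0.05698346],
       [ 0.99726395,  0.01146735,  0.07302824, -0.51422945],
       [-0.07293803, -0.00809726,  0.9973036 , -1.30441253],
       [ 0.        ,  0.        ,  0.        ,  1.        ]])}
0.1 [ 0.15186363 -0.50193035  0.23055156] [-3.13986691e+00 -2.34966195e-06  2.93760386e-01] 0.08568260502191506 [-0.13044545 -0.2203382   0.2488359 ]
```

View pics/scene0.png

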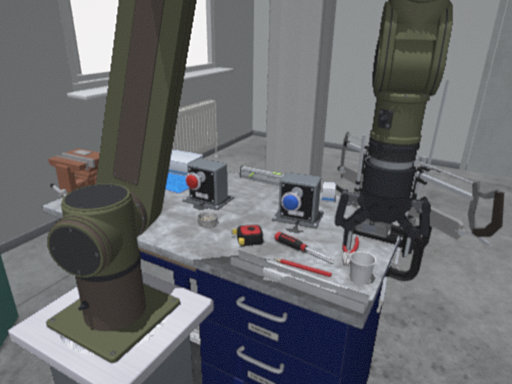

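View pics/top0.png

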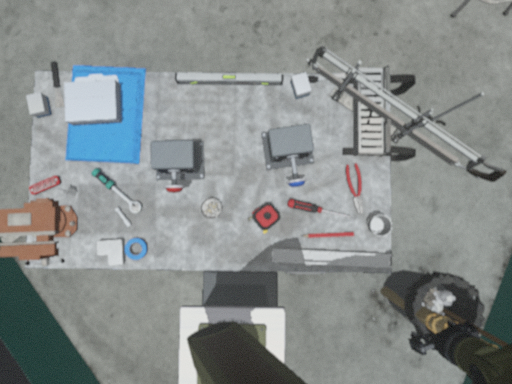

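The red unit is on the left: scene (193,181), top box (173,155), knob (173,187). The blue unit is on the right. I'll enlarge the red one.

```bash
python3 - <<'E'
import cv2,numpy as np
a=cv2.imread("pics/scene0.png")[150:220,165:245]
b=cv2.imread("pics/top0.png")[130:200,140:220]
f=lambda i:cv2.resize(i,(400,350),interpolation=cv2.INTER_CUBIC)
cv2.imwrite("pics/crop0.png",np.hstack([f(a),f(b)]))
E
```

```text
(no output)
```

View pics/crop0.png

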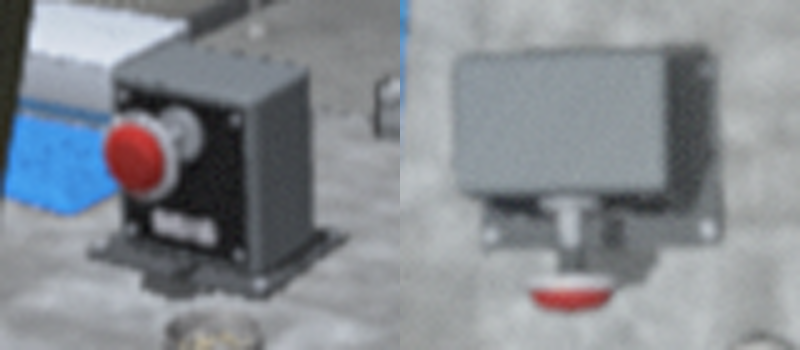

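The disc in the top crop is at (571,280), which is full-image (174.2,186). The box's top front edge runs from (152.6,168.4) to (193.6,168).

```bash
cat >h.py <<'E'
from cell import *
import numpy as np, cv2
def ray(c,p):
    T=c["camera_from_world"];R=T[:3,:3];o=-R.T@T[:3,3]
    K=c["K"];d=np.array([(p[0]-K[0,2])/K[0,0],-(p[1]-K[1,2])/K[1,1],-1])
    return o,R.T@d
def at_z(c,p,z):
    o,d=ray(c,p);return o+d*(z-o[2])/d[2]
def proj(c,P):
    q=c["camera_from_world"]@np.append(P,1);K=c["K"]
    return [round(float(K[0,0]*q[0]/-q[2]+K[0,2]),1),round(float(K[1,1]*-q[1]/-q[2]+K[1,2]),1)]
E
python3 - <<'E'
from h import *
c=get_calibration("top")
for p in [(151.6,141),(193,140.4),(152.6,168.4),(193.6,168)]: print(at_z(c,p,.14).round(3))
for p in [(174.2,185.8),(165.8,184),(183.2,184)]: print('disc',at_z(c,p,.105).round(3))
P=at_z(c,(174.2,185.8),.105); s=get_calibration("scene"); print(proj(s,P))
for p in [(211,208),(265,216),(136,248),(290,153),(296,180)]: print('others',at_z(c,p,.03).round(3))
E
```

```text
[0.631 0.227 0.14 ]
[0.634 0.111 0.14 ]
[0.554 0.222 0.14 ]
[0.557 0.107 0.14 ]
disc [0.509 0.167 0.105]
disc [0.514 0.191 0.105]
disc [0.514 0.141 0.105]
[193.1, 180.8]
others [0.449 0.068 0.03 ]
others [ 0.426 -0.096  0.03 ]
others [0.326 0.291 0.03 ]
others [ 0.619 -0.17   0.03 ]
others [ 0.536 -0.188  0.03 ]
```

>>> play_rows(
  series=[
    [0.26,0.45,0.13,-0.041],
    [0.26,0.45,0.13,-0.041],
    [0.26,0.45,0.13,-0.041],
    [0.26,0.45,0.13,-0.041],
    [0.26,0.45,0.13,-0.041],
  ],
  fingers=-0.25,
)

```text
clock: 0.72
ee_pos: [0.3037, -0.2389, 0.3072]
orientation: [-3.142, -0.0, 0.035]
wrist_force: [-0.0, -0.4, -0.5]
grip_width: 0.0319
gripper_force: 0.0
```

>>> play_rows(
  series=[
    [0.25,0.67,0,0],
    [0.25,0.67,0,0],
    [0.25,0.67,0,0],
    [0.25,0.67,0,0],
    [0.25,0.67,0,0],
  ],
)

```text
clock: 1.35
ee_pos: [0.4137, 0.0336, 0.3068]
orientation: [-3.123, 0.001, 0.066]
wrist_force: [0.9, -0.4, -0.1]
grip_width: 0.0319
gripper_force: 0.0
```

```bash
python3 - <<'E'
from cell import *
s=sense();print(s["ee_pos"],s["clock"])
E
```

```text
[0.41367453 0.03355442 0.30679508] 1.35
```

Next I'll go above the gap at about (0.50,0.163,0.27) and look with the wrist camera.

>>> play_rows(
  series=[
    [0.14,0.215,-0.04,0],
    [0.14,0.215,-0.04,0],
    [0.14,0.215,-0.04,0],
    [0.14,0.215,-0.04,0],
    [0.14,0.215,-0.04,0],
  ],
)

```text
clock: 1.98
ee_pos: [0.5065, 0.0964, 0.2829]
orientation: [-3.073, 0.003, 0.147]
wrist_force: [-0.1, -0.1, -1.7]
grip_width: 0.0316
gripper_force: 0.0
```

```bash
python3 - <<'E'
from h import *
c=get_calibration("wrist"); im=get_image("wrist")
cv2.imwrite("pics/w1.png",cv2.resize(im[:,:,::-1],(768,576)))
np.savez("w1.npz",K=c["K"],camera_from_world=c["camera_from_world"])
T=c["camera_from_world"];print(-T[:3,:3].T@T[:3,3],T[:3,:3].round(2))
s=sense();print(s["ee_pos"],s["orientation"])
E
```

```text
[0.5776488  0.09686112 0.42521912] [[ 0.15 -0.99 -0.07]
 [ 0.95  0.16 -0.28]
 [ 0.29 -0.02  0.96]]
[0.50639712 0.09666517 0.2831398 ] [-3.07296996e+00  2.81346869e-03  1.46982517e-01]
```

View pics/w1.png

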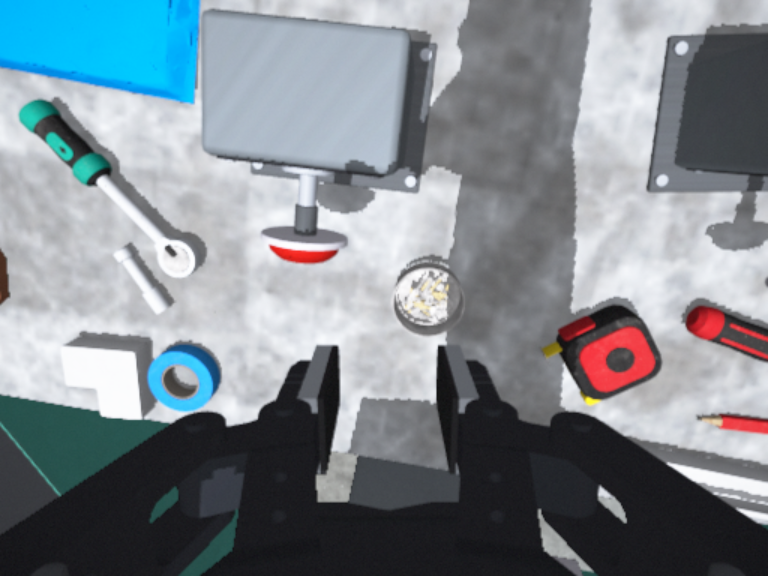

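The wrist view shows the red disc spanning (262,235) to (347,241) and the box's top front edge from (204,154) to (398,174). The tin is at (430,295). The tool is slightly tilted, so I'll check the joints.

```bash
python3 - <<'E'
from h import *
c=np.load("w1.npz")
f=lambda p,z:at_z(c,np.array(p)/1.5,z)
L,R=f((204,154),.14),f((398,174),.14);BL,BR=f((203,12),.14),f((409,30),.14)
print(L,R,BL,BR,np.linalg.norm(L-R))
print(np.degrees([np.arctan2(-(L-R)[0],(L-R)[1]),np.arctan2((BL-L)[1],(BL-L)[0]),np.arctan2((BR-R)[1],(BR-R)[0])]))
for p,z in [((262,235),.105),((347,241),.105),((305,227),.135),((310,175),.11)]: print(f(p,z))
s=sense();print(s["joints"],s["qd"].round(3) if hasattr(s["qd"],"round") else s["qd"])
E
```

```text
[0.55533298 0.22475454 0.14      ] [0.56131238 0.10784572 0.14      ] [0.63144705 0.22810759 0.14      ] [0.6376917 0.1136316 0.14     ] 0.11706162575416854
[2.92789059 2.52241989 4.33198842]
[0.50378883 0.19708935 0.105     ]
[0.50916804 0.13728103 0.105     ]
[0.52017657 0.16084519 0.135     ]
[0.55019497 0.16644268 0.11      ]
[ 0.14599336  0.22866649 -0.04759279  1.2974185   0.06861988  3.14060117] [-0.007 -0.015 -0.007  0.001 -0.011  0.   ]
```

Joint 6 is at its limit. The grasp is the same after a half turn, so I'll turn the other way.

>>> play_rows(
  series=[
    [0,0,0,0.14],
    [0,0,0,0.14],
    [0,0,0,0.14],
    [0,0,0,0.14],
    [0,0,0,0.14],
  ],
)

```text
clock: 2.65
ee_pos: [0.5061, 0.0959, 0.2838]
orientation: [-3.074, 0.002, 1.03]
wrist_force: [-0.2, -0.3, 0.2]
grip_width: 0.0323
gripper_force: 0.0
```

>>> play_rows(
  series=[
    [0,0,0,0.14],
    [0,0,0,0.14],
    [0,0,0,0.14],
    [0,0,0,0.14],
    [0,0,0,0.14],
  ],
)

```text
clock: 3.28
ee_pos: [0.5061, 0.0959, 0.2838]
orientation: [-3.074, 0.003, 1.91]
wrist_force: [0.1, -0.7, 0.6]
grip_width: 0.032
gripper_force: 0.0
```

>>> play_rows(
  series=[
    [0,0,0,0.14],
    [0,0,0,0.14],
    [0,0,0,0.14],
    [0,0,0,0.14],
    [0,0,0,0.14],
  ],
)

```text
clock: 3.9
ee_pos: [0.506, 0.0959, 0.2838]
orientation: [-3.074, 0.003, 2.79]
wrist_force: [-0.7, -0.0, -1.4]
grip_width: 0.0319
gripper_force: 0.0
```

>>> play_rows(
  series=[
    [0.043,0.117,-0.05,0.064],
    [0.043,0.117,-0.05,0.064],
    [0.043,0.117,-0.05,0.064],
    [0.043,0.117,-0.05,0.064],
    [0.043,0.117,-0.05,0.064],
  ],
)

```text
clock: 4.53
ee_pos: [0.5326, 0.1657, 0.2539]
orientation: [-3.073, 0.003, -3.098]
wrist_force: [0.7, 0.6, 0.8]
grip_width: 0.0321
gripper_force: 0.0
```

```bash
python3 - <<'E'
from h import *
c=get_calibration("wrist"); im=get_image("wrist")
cv2.imwrite("pics/w2.png",cv2.resize(im[:,:,::-1],(768,576)))
np.savez("w2.npz",K=c["K"],camera_from_world=c["camera_from_world"])
s=sense();print(s["ee_pos"],s["orientation"],s["joints"])
E
```

```text
[0.53269342 0.16581466 0.25380681] [-3.07350372  0.00330651 -3.09775581] [ 0.33970584  0.32148608  0.00633092  1.27236038 -0.06609005  0.29653431]
```

View pics/w2.png

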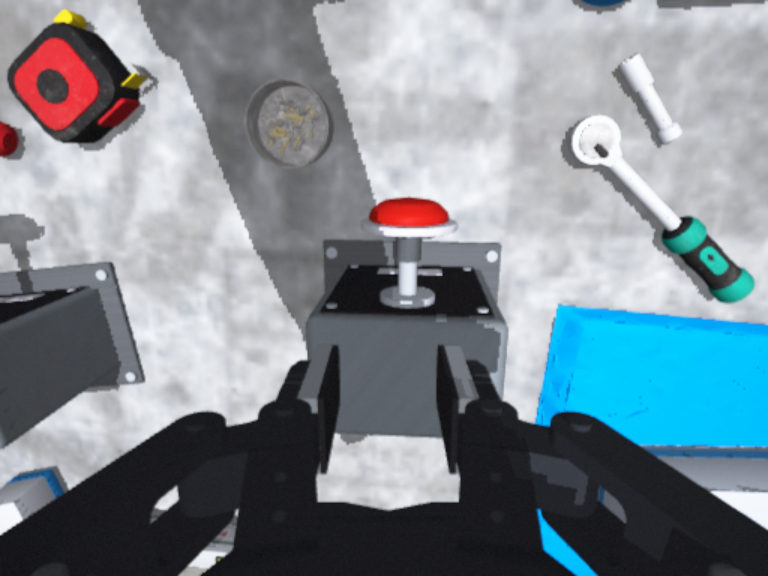

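The view down past the disc shows the disc rim from (362,226) to (458,226) with its rear rim at (410,238). The nut is at (408,298), the shaft lies along column 408, and the box front edge runs from (310,318) to (505,326).

```bash
python3 - <<'E'
from h import *
c=np.load("w2.npz")
f=lambda p,z:print(p,z,at_z(c,np.array(p)/1.5,z).round(4))
f((362,226),.105);f((458,226),.105);f((410,238),.135);f((408,298),.105);f((408,286),.123);f((408,265),.111);f((310,318),.14);f((505,326),.14);f((335,300),.14)
print(proj(c,[.5326,.1657,.105]),proj(c,[.5326,.1657,.2539]))
E
```

```text
(362, 226) 0.105 [0.5102 0.1385 0.105 ]
(458, 226) 0.105 [0.5069 0.1979 0.105 ]
(410, 238) 0.135 [0.5105 0.1691 0.135 ]
(408, 298) 0.105 [0.5555 0.1698 0.105 ]
(408, 286) 0.123 [0.5421 0.1695 0.123 ]
(408, 265) 0.111 [0.532  0.1686 0.111 ]
(310, 318) 0.14 [0.5603 0.1135 0.14  ]
(505, 326) 0.14 [0.5573 0.2263 0.14  ]
(335, 300) 0.14 [0.5482 0.1281 0.14  ]
[269.1, 175.6] [258.6, 245.8]
```

>>> play_rows(
  series=[
    [-0.003,0.004,-0.06,0],
    [-0.003,0.004,-0.12,0],
    [-0.003,0.004,-0.18,0],
    [-0.003,0.004,-0.18,0],
  ],
)

```text
clock: 5.08
ee_pos: [0.5285, 0.1677, 0.1428]
orientation: [-3.072, -0.003, -3.097]
wrist_force: [0.5, 0.1, 0.2]
grip_width: 0.0324
gripper_force: 0.0
```

>>> play_rows(
  series=[
    [0,0,-0.03,0],
    [0,0,-0.06,0],
    [0,0,-0.095,0],
    [0,0,-0.095,0],
  ],
)

```text
clock: 5.58
ee_pos: [0.5308, 0.1688, 0.0885]
orientation: [-3.073, 0.002, -3.096]
wrist_force: [0.1, 0.7, 0.3]
grip_width: 0.032
gripper_force: 0.0
```

```bash
python3 - <<'E'
from h import *
im=get_image("wrist");sc=get_image("scene")
a=cv2.resize(im[90:330,130:430,::-1],(480,384));b=cv2.resize(sc[135:215,160:240,::-1],(320,320),interpolation=cv2.INTER_CUBIC)
b=cv2.copyMakeBorder(b,0,64,0,0,cv2.BORDER_CONSTANT)
cv2.imwrite("pics/w3.png",np.hstack([a,b]))
E
```

```text
(no output)
```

View pics/w3.png

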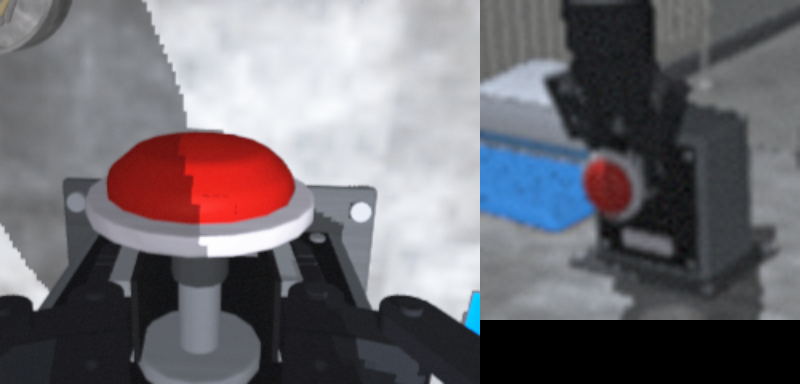

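The fingers straddle the hub behind the disc, clear on both sides: hub at (200,270), pads at (133,290) and (278,290). Pulling now.

>>> play_rows(
  series=[
    [-0.008,-0.0004,0,0],
    [-0.016,-0.0007,0,0],
    [-0.016,-0.0007,0,0],
  ],
)

```text
clock: 6.05
ee_pos: [0.5211, 0.1688, 0.0886]
orientation: [-3.074, 0.003, -3.095]
wrist_force: [-0.2, -0.7, -0.4]
grip_width: 0.0317
gripper_force: 0.0
```

>>> play_rows(
  series=[
    [-0.007,-0.0003,0,0],
    [-0.007,-0.0003,0,0],
  ],
)

```text
clock: 6.3
ee_pos: [0.5172, 0.1686, 0.0883]
orientation: [-3.074, 0.003, -3.095]
wrist_force: [1.1, 0.0, 0.9]
grip_width: 0.0318
gripper_force: 0.3
```

>>> play_rows(
  series=[
    [-0.007,-0.0003,0,0],
    [-0.007,-0.0003,0,0],
  ],
)

```text
clock: 6.55
ee_pos: [0.5126, 0.1683, 0.0881]
orientation: [-3.073, 0.002, -3.095]
wrist_force: [0.2, -0.1, 1.5]
grip_width: 0.0319
gripper_force: 0.3
```

>>> play_rows(
  series=[
    [-0.007,-0.0003,0,0],
    [-0.007,-0.0003,0,0],
  ],
)

```text
clock: 6.8
ee_pos: [0.5082, 0.1681, 0.088]
orientation: [-3.073, 0.002, -3.095]
wrist_force: [0.9, 0.6, 0.8]
grip_width: 0.032
gripper_force: 0.3
```

>>> play_rows(
  series=[
    [-0.007,-0.0003,0,0],
    [-0.007,-0.0003,0,0],
  ],
)

```text
clock: 7.05
ee_pos: [0.504, 0.1679, 0.0879]
orientation: [-3.073, 0.002, -3.095]
wrist_force: [1.1, -0.3, 1.0]
grip_width: 0.0322
gripper_force: 0.2
```

>>> play_rows(
  series=[
    [-0.007,-0.0003,0,0],
    [-0.007,-0.0003,0,0],
  ],
)

```text
clock: 7.3
ee_pos: [0.4998, 0.1677, 0.0879]
orientation: [-3.073, 0.002, -3.095]
wrist_force: [0.4, -0.2, 1.5]
grip_width: 0.0317
gripper_force: 0.2
```

>>> play_rows(
  series=[
    [-0.007,-0.0003,0,0],
    [-0.007,-0.0003,0,0],
  ],
)

```text
clock: 7.55
ee_pos: [0.4956, 0.1675, 0.088]
orientation: [-3.073, 0.002, -3.095]
wrist_force: [-0.0, 0.0, 1.7]
grip_width: 0.0321
gripper_force: 0.2
```

>>> play_rows(
  series=[
    [-0.005,-0.0002,0,0],
    [-0.005,-0.0002,0,0],
  ],
)

```text
clock: 7.8
ee_pos: [0.4936, 0.1675, 0.0881]
orientation: [-3.073, 0.003, -3.096]
wrist_force: [2.4, -1.2, -0.3]
grip_width: 0.0323
gripper_force: 1.3
```

Biting now. From here I'll use small steps.

>>> play_rows(
  series=[
    [-0.004,-0.0002,0,0],
    [-0.004,-0.0002,0,0],
  ],
)

```text
clock: 8.05
ee_pos: [0.4922, 0.1675, 0.0882]
orientation: [-3.073, 0.005, -3.096]
wrist_force: [5.4, -0.1, -3.1]
grip_width: 0.0319
gripper_force: 2.7
```

>>> play_rows(
  series=[
    [-0.004,-0.0002,0,0],
    [-0.004,-0.0002,0,0],
  ],
)

```text
clock: 8.3
ee_pos: [0.4909, 0.1675, 0.0884]
orientation: [-3.073, 0.007, -3.096]
wrist_force: [8.3, -0.5, -5.3]
grip_width: 0.0317
gripper_force: 3.8
```

>>> play_rows(
  series=[
    [-0.004,-0.0002,0,0],
    [-0.004,-0.0002,0,0],
  ],
)

```text
clock: 8.55
ee_pos: [0.4891, 0.1675, 0.0884]
orientation: [-3.074, 0.008, -3.096]
wrist_force: [9.5, 0.9, -5.0]
grip_width: 0.0321
gripper_force: 4.4
```

>>> play_rows(
  series=[
    [-0.003,-0.0001,0,0],
    [-0.003,-0.0001,0,0],
  ],
)

```text
clock: 8.8
ee_pos: [0.4867, 0.1675, 0.0883]
orientation: [-3.074, 0.007, -3.096]
wrist_force: [7.8, 0.6, -3.7]
grip_width: 0.0325
gripper_force: 3.6
```

Past the peak.

>>> play_rows(
  series=[
    [-0.003,-0.0001,0,0],
    [-0.003,-0.0001,0,0],
  ],
)

```text
clock: 9.05
ee_pos: [0.4809, 0.1667, 0.0877]
orientation: [-3.073, -0.0, -3.095]
wrist_force: [-0.4, 0.3, -0.2]
grip_width: 0.0325
gripper_force: 0.0
```

>>> play_rows(
  series=[
    [-0.002,-0.0001,0,0],
    [-0.002,-0.0001,0,0],
  ],
)

```text
clock: 9.3
ee_pos: [0.4803, 0.1668, 0.0879]
orientation: [-3.073, 0.001, -3.095]
wrist_force: [0.3, -0.2, -0.4]
grip_width: 0.0322
gripper_force: 0.0
```

It snapped and the force is zero. I'll back off from the disc, lift clear and look.

>>> play_rows(
  series=[
    [0.01,0.0005,0,0],
    [0.02,0.001,0,0],
    [0.02,0.001,0,0],
  ],
)

```text
clock: 9.68
ee_pos: [0.494, 0.1677, 0.0881]
orientation: [-3.074, 0.003, -3.096]
wrist_force: [0.2, -0.5, 0.6]
grip_width: 0.032
gripper_force: 0.0
```

>>> play_rows(
  series=[
    [0,0,0.06,0],
    [0,0,0.14,0],
    [0,0,0.22,0],
    [0,0,0.25,0],
    [0,0,0.25,0],
  ],
)

```text
clock: 10.3
ee_pos: [0.4941, 0.1679, 0.2395]
orientation: [-3.075, 0.006, -3.095]
wrist_force: [-0.6, 0.4, 0.1]
grip_width: 0.032
gripper_force: 0.0
```

```bash
python3 - <<'E'
from h import *
im=get_image("wrist");sc=get_image("scene")
a=cv2.resize(im[:,:,::-1],(480,360));b=cv2.resize(sc[135:225,160:240,::-1],(320,360),interpolation=cv2.INTER_CUBIC)
cv2.imwrite("pics/w4.png",np.hstack([a,b]))
E
```

```text
(no output)
```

View pics/w4.png

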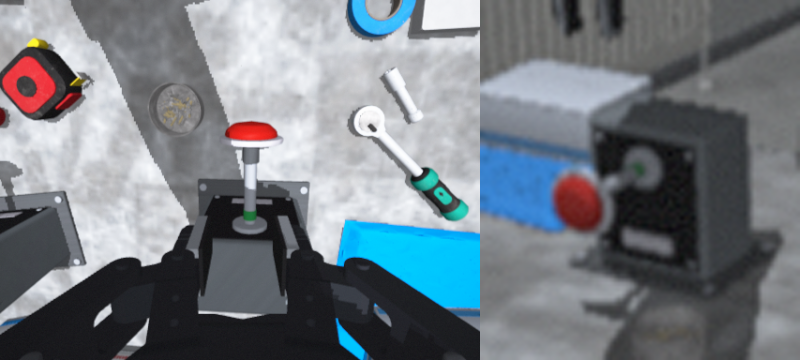

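The green band shows at (250,215), the knob stands out by itself and the gripper is clear.

```bash
python3 -c "
from cell import *
print(close_job())"
```

```text
the job is handed in; nothing more can be done
None
```

The red unit is switched on: the knob snapped over and stays out by itself with the green band showing. I never moved near the blue unit or the bystanders, and the job was handed in at about 10 s; no verdict was returned.

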